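# Hold the electrode holder in its stand hinge, ready for the pin

## Task

The white electrode holder has come off its stand beside the meter. Pick it up and slide the round knuckle at its thick-walled end sideways into the gap between the stand's two hinge leaves, so that its hole lines up with the holes above and below and a colleague could drop the hinge pin straight through all three. Finish holding it there, level and still, hanging free in the gap from the gripper without resting or pressing on the stand; do not knock the stand hard, and leave the pin, its block, the bottle and the vial where they are.

Things in the scene. Friction and masses are not known exactly. Their poses are not given: they have to be found in the camera images.
- holder: Loose white plastic electrode holder, 0.2 kg, 182 mm long, standing on its flat underside. Origin on the underside below the grip rib's middle; x along the holder to the clip ring, z up. Hinge knuckle at x = -75 mm, bar 12 mm wide and 24 mm high, grip rib at x = 0, and at x = +75 mm a clip ring 31 mm across, 24 mm high, with a large 23 mm hole (thin wall, 4 mm). All parts start at the underside.
- holder_grip (a point): Centre of the holder's grip rib (44 mm long, 16 mm wide, 34 mm high), 17 mm above the holder's underside; axes as the holder. Grip it from above across its 16 mm width (the holder's y); the centre of mass lies within 12 mm of it.
- holder_eye (a point): Centre of the hole of the holder's knuckle (upright tube 32 mm across, 24 mm high, 14 mm through-hole along z, thick 9 mm wall), 12 mm above the holder's underside, 75 mm from holder_grip towards the holder's -x; axes as the holder.
- stand: Fixed stand. Origin on the bench straight below the hinge axis; z up; x points out of the hinge's open side, away from the post. Grey base plate 120 x 100 mm, 16 mm high, from x = -90 to +30 mm. White post 34 x 36 mm, 156 mm high, its face at x = -22 mm. From it two hinge leaves reach out over one another, round-ended (radius 16 mm about the axis), with upright 14 mm holes on the axis.
- stand_gap (a point): Middle of the gap between the leaves on the hinge axis, 127 mm above the bench; axes as the stand. The knuckle's centre belongs here. Lower leaf 98 to 110 mm, upper leaf 144 to 156 mm above the bench; the 34 mm gap is open to x and both y sides, leaving the knuckle 5 mm above and below and 6 mm to the post.
- pin: Steel hinge pin 10 mm thick, 75 mm long with an 18 mm wide head, standing in its block (leave alone). Origin at its foot, z up.
- pin_block: Fixed aluminium block 50 x 50 x 30 mm that holds the pin. Origin at its underside.
- buffer: White bottle 60 mm across, 120 mm high (leave alone). Origin at its underside, z up.
- vial: Small glass vial with black cap, 28 mm across, 55 mm high (leave alone). Origin at its underside, z up.
There are look-alikes about, which are no part of the job. Leave any black or purple look-alike of the holder alone. What is shaped like the stand but purple is not meant.

How it is judged:
By the outcome, as a careful person would: the job done as asked, in the order asked, and still so for the second after the job is handed in, while the arm keeps its last pose, push and grip.
It also fails if it takes over 43 s, if anything falls off the work surface, if the arm or the gripper's body presses on something with over 40 N, if the wrist force passes 120 N, or if a joint passes its speed limit or range.

## Robot

A 6-joint arm with a two-finger parallel gripper is mounted at the origin on the work surface. World frame = base frame: x ahead of the robot, y to its left, z up, the work surface at z = 0. Lengths are in mm, angles in rad, forces in N, time in s.
With the tool pointing down it reaches from about 275 to 1000 mm from the base axis. Payload 8.4 kg.
Tool frame: the origin (TCP) lies at the centre of the arm's flange, where the gripper is bolted on; the fingertips stand r.tip_extent ahead of it and the grasp point (between the pads) lies 155 mm ahead of it (r.tip_extent is the distance from the TCP to the fingertips, in mm); z points along the fingers, y is the direction in which the jaws open and shut (so a half turn about z gives the same grasp; the last joint's range is limited). The gripper opens to 85 mm and grips with 20 to 120 N. Pads are 22 mm wide; open, the fingers measure 114 mm over their backs; the gripper's body (76 mm by 85 mm) begins 54 mm behind the grasp point. The pads swing forward as they close: fully open they stand 13 mm farther back than shut.
Start: joints at [-1.237, 0.353, 1.633, -0, 1.155, -0.002], TCP at [205.952, -590.096, 404.681] pointing down, gripper open.
Joint ranges: [-2.63, 2.63], [-0.92, 2.1], [0.06, 2.66], [-1.3, 4.44], [0, 2.69], [-3.02, 3.02]. Speed limits (rad/s): [2.22, 2.22, 2.79, 3.14, 3.14, 3.14].

## Interface

Orientations are given as [roll, pitch, yaw] about the fixed x, y, z axes, in that order (R = Rz(yaw) Ry(pitch) Rx(roll)).
In Python, from rig import sense, grab_frame, job, r gives the robot as it stands. The module is installed in compiled form; this text tells all that it offers.
- The arm moves only by the shell command python3 -m creep 'ROWS' [FORCE]. ROWS is JSON, a list of rows, each a list of 7 numbers: the turn, a rotation vector about the tool's x, y, z in rad, then the shift along the tool's x, y, z in mm, then the closure, from 0 (fully open) to 1 (shut). In form: [[wx, wy, wz, dx, dy, dz, fingers], ...]. A call has 1 to 10 rows; each row shifts and turns the pose as measured when the row begins, along the tool's axes as they then stand; what a row does not reach is not made up. A row lasts 1/12 s, in which the tool goes at most 41.7 mm and 7.16 degrees, less where a joint would pass 70% of its speed; a pose out of reach is approached as far as the arm can. A call with a gripper value outside its range is refused whole. The fingers move at their own pace and stop on an object; FORCE is the grip in N (left out, the last holds). Time passes only in rows, so rows that do not move let the fingers close. It gives the time, the measured TCP pose, the force and the opening at its end, in the units of the state.
- sense(): the state, without advancing time (a new reading comes with each control period).
- grab_frame(name): name is "side" or "top" or "wrist"; returns a dict with "color" (420x560x3 uint8, red, green, blue), "mtx" (3x3 intrinsics, pixels), "distortion" ([k1, k2, p1, p2, k3] as OpenCV has them; the pictures are not rectified), "T" (4x4, takes a point from camera to world coordinates). Camera axes: x right, y down, z forward; pixel columns grow to the right and rows downward; lengths in mm; the calibration is good to about 2 mm. A picture is of the moment at which its call begins. There is no depth.
- job.sign_off(): hands the job in, once; it reports no verdict.
The state is a dict: "clock": time; "qpos": joint angles; "qvel": joint speeds; "joint_efforts": joint torques, N m; "eef_pos": TCP position; "tcp_rot": TCP orientation; "contact_force": force on the tool from outside, world axes, zero at the start; "wrist_torque": the same for the moment, N m; "opening": opening from 0.0 (shut) to 1.0 (fully open).
Only numpy, scipy, OpenCV 4.12 (cv2) and the standard library are available. Lean on these libraries where they do the work, as an engineer would, in place of code of your own. Each camera call takes 0.05 s, during which the arm holds its last target.

## Working session

There is one attempt and no reset: what is moved stays moved. The work goes in short steps, Python scripts to look and compute and a shell command to move; the robot and the scene stay as the last step left them, time stands still between calls to the robot, and variables do not carry over. Pictures are saved under pics/ and viewed, and the job is handed in when it is done.

```bash
mkdir -p pics; python3 - <<'E'
from rig import sense, grab_frame, job, r
import cv2
for n in ["side","top","wrist"]:
    f=grab_frame(n); cv2.imwrite(f"pics/{n}0.png",f["color"][:,:,::-1]); print(n,f["mtx"].round(1).tolist(),f["distortion"],f["T"].round(3).tolist())
s=sense(); print(s, r.tip_extent)
E
```

```text
side [[385.8, 0.0, 276.9], [0.0, 385.8, 207.6], [0.0, 0.0, 1.0]] [-0.07947248  0.          0.          0.          0.        ] [[0.915, -0.231, 0.33, 307.878], [-0.403, -0.508, 0.761, -697.94], [-0.008, -0.83, -0.558, 561.329], [0.0, 0.0, 0.0, 1.0]]
top [[546.8, 0.0, 277.7], [0.0, 546.8, 204.8], [0.0, 0.0, 1.0]] [-0.13544252  0.          0.          0.          0.        ] [[0.007, -0.986, 0.167, 361.026], [-1.0, -0.006, 0.007, -89.83], [-0.006, -0.167, -0.986, 1304.358], [0.0, 0.0, 0.0, 1.0]]
wrist [[348.5, 0.0, 280.3], [0.0, 348.5, 216.1], [0.0, 0.0, 1.0]] [-0.07634274  0.          0.          0.          0.        ] [[0.331, -0.896, -0.297, 282.014], [-0.944, -0.315, -0.102, -563.494], [-0.002, 0.314, -0.949, 372.614], [0.0, 0.0, 0.0, 1.0]]
{'clock': 0.15, 'qpos': array([-1.23739374e+00,  3.53479635e-01,  1.63396433e+00,  7.03277057e-06,
        1.15520654e+00, -2.37472980e-03]), 'qvel': array([ 0.00151845, -0.00138135, -0.00222242,  0.0003504 ,  0.00047402,
        0.00123359]), 'joint_efforts': array([ 2.20532173e-03, -6.05635571e+01, -3.42340207e+01,  1.45248478e-04,
        6.16947931e-03,  1.92726236e-05]), 'eef_pos': array([ 205.89551765, -589.9179919 ,  404.1394918 ]), 'tcp_rot': array([-3.14053482e+00, -8.94320965e-06,  3.35774471e-01]), 'contact_force': array([-0.46455545,  0.97328806,  0.6392917 ]), 'wrist_torque': array([-0.01047121, -0.01050573,  0.03226966]), 'opening': 1.0007452223366144} 173.4
```

View pics/side0.png

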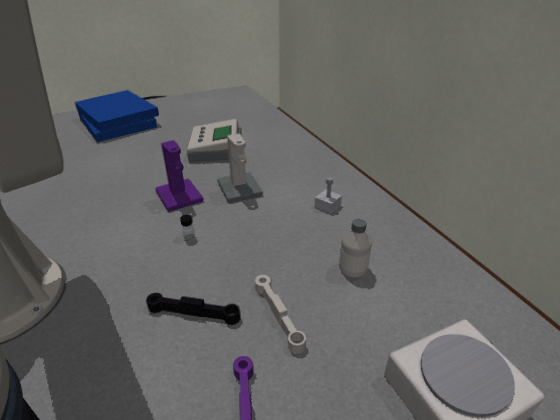

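View pics/top0.png

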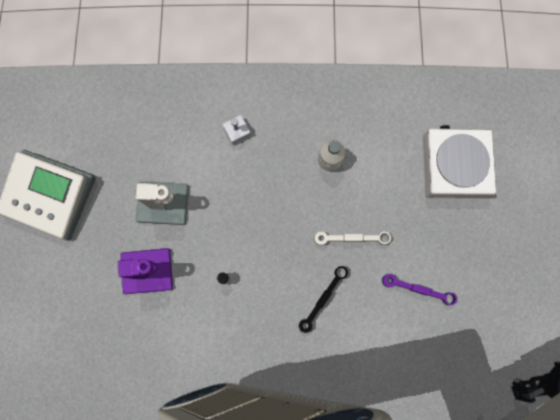

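View pics/wrist0.png

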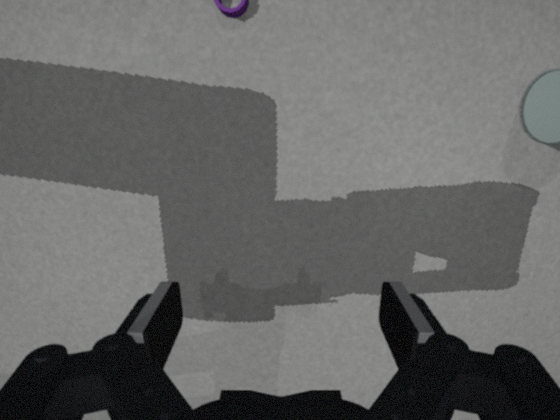

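White holder candidates in the top view: white (353,238), black (323,298) and purple (420,290). The white one fits. For the stand: grey base with white post (162,203), or purple (146,271). The grey/white one fits. I'll confirm with enlarged crops and measure.

```bash
cat > h.py <<'E'
import numpy as np, cv2
from rig import sense, grab_frame, job, r
def ray(f,uv):
    p=cv2.undistortPoints(np.array(uv,float).reshape(-1,1,2),f["mtx"],f["distortion"]).reshape(-1,2)
    d=np.c_[p,np.ones(len(p))]@f["T"][:3,:3].T
    return f["T"][:3,3],d
def onz(f,uv,z):
    o,d=ray(f,uv); return o+d*((z-o[2])/d[:,2])[:,None]
def proj(f,P):
    Ti=np.linalg.inv(f["T"]); P=np.array(P,float).reshape(-1,3)
    return cv2.projectPoints(P,cv2.Rodrigues(Ti[:3,:3])[0],Ti[:3,3],f["mtx"],f["distortion"])[0].reshape(-1,2)
E
python3 - <<'E'
from h import *
f=grab_frame("top"); c=f["color"]; 
np.savez("top.npz",**f)
a=cv2.resize(c[215:262,300:410],None,fx=7,fy=7,interpolation=cv2.INTER_CUBIC)
b=cv2.resize(c[170:235,120:230],None,fx=7,fy=7,interpolation=cv2.INTER_CUBIC)
cv2.imwrite("pics/ca.png",a[:,:,::-1]);cv2.imwrite("pics/cb.png",b[:,:,::-1])
g=c.astype(int); sat=g.max(2)-g.min(2)
m=((g.min(2)>150)).astype(np.uint8)
sub=np.zeros_like(m); sub[215:262,300:410]=m[215:262,300:410]
cs,h=cv2.findContours(sub,cv2.RETR_CCOMP,cv2.CHAIN_APPROX_NONE)
for i,k in enumerate(cs):
    if cv2.contourArea(k)<10: continue
    (x,y),rr=cv2.minEnclosingCircle(k); M=cv2.moments(k); print(h[0][i],cv2.contourArea(k),x,y,rr,M['m10']/M['m00'],M['m01']/M['m00'],cv2.boundingRect(k))
f2=grab_frame("side"); np.savez("side.npz",**f2); d=f2["color"]
cv2.imwrite("pics/cs.png",cv2.resize(d[260:360,230:330],None,fx=5,fy=5,interpolation=cv2.INTER_CUBIC)[:,:,::-1])
cv2.imwrite("pics/cs2.png",cv2.resize(d[120:210,200:280],None,fx=6,fy=6,interpolation=cv2.INTER_CUBIC)[:,:,::-1])
E
```

```text
[-1 -1  1 -1] 5008.0 354.5 238.0 59.15455627441406 354.55727502662404 237.9852902023429 (300, 215, 110, 47)
[ 8  6 -1  0] 13.0 335.5 257.0 2.6926822662353516 335.5 256.7692307692308 (333, 255, 6, 5)
[18 16 -1  0] 18.0 308.0 242.0 3.1623775959014893 307.7962962962963 242.4259259259259 (306, 239, 5, 7)
[19 17 -1  0] 32.5 320.6111145019531 237.38888549804688 3.6625592708587646 320.625641025641 237.4205128205128 (317, 234, 8, 8)
[20 18 -1  0] 71.5 384.0 237.0 5.385264873504639 384.04662004662003 236.72261072261068 (379, 232, 11, 10)
[21 19 -1  0] 610.0 353.0 239.5 42.003074645996094 353.76038251366117 243.772131147541 (311, 231, 85, 21)
[22 20 -1  0] 13.5 327.5 232.5 2.549609661102295 327.3086419753086 232.86419753086417 (325, 231, 6, 5)
[24 22 -1  0] 11.0 404.8333435058594 229.0 2.1667704582214355 404.66666666666663 229.0 (403, 227, 5, 5)
[-1 26 -1  0] 11.0 404.0 224.0 2.2361679077148438 404.0 224.0 (402, 222, 5, 5)
```

View pics/ca.png

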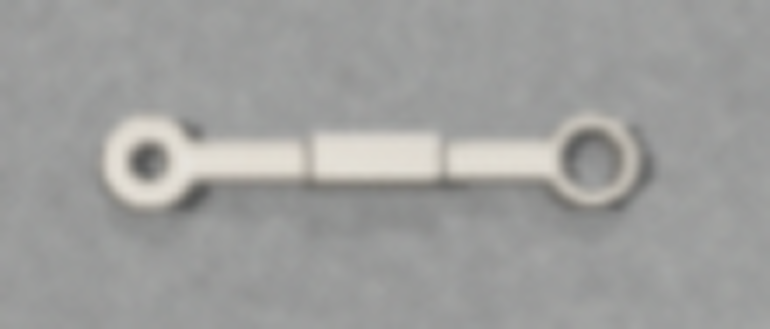

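View pics/cb.png

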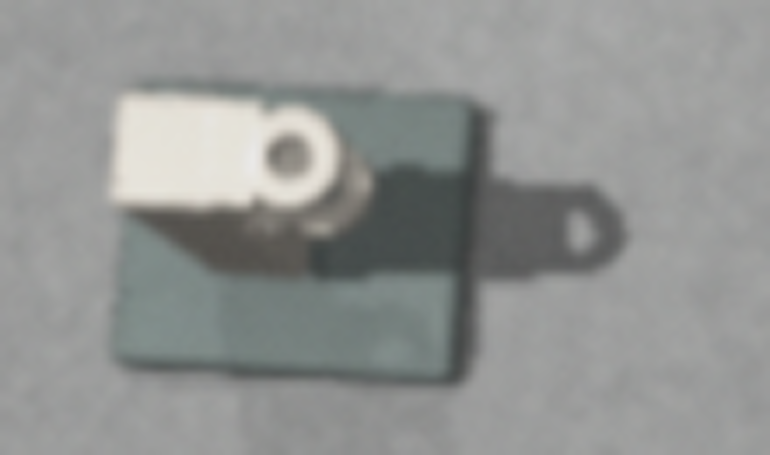

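View pics/cs.png

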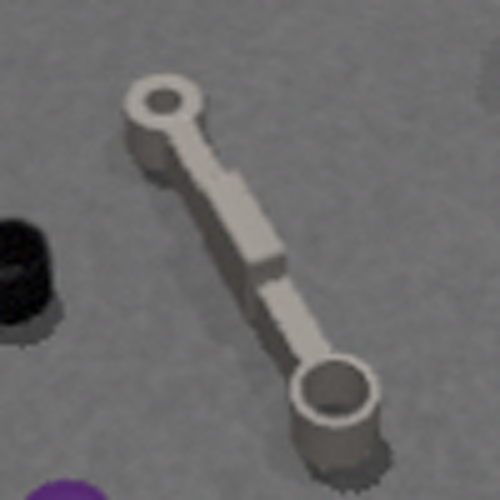

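View pics/cs2.png

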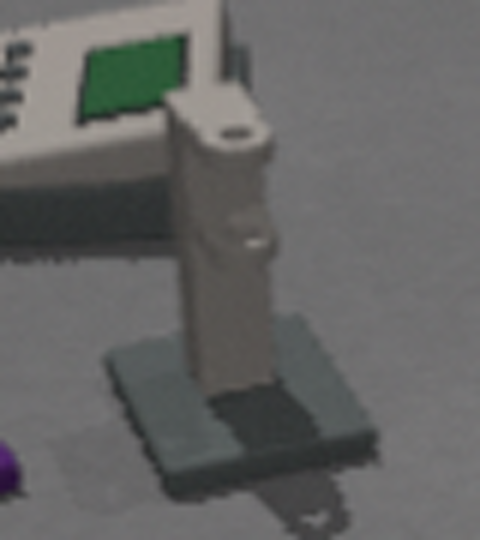

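Top crop: the small-hole, thick-walled knuckle is the left end, about px (321,238). The thin clip ring is on the right, about (384,238), and the rib is at (354,237). The stand's top leaf hole is about (161.5,192), with its open side to the right. The side view agrees. Next I'll measure these properly.

```bash
cat > meas.py <<'E'
from h import *
def hole(c,x0,x1,y0,y1,th):
    # dark-hole centroid in an enlarged window
    w=cv2.cvtColor(c,cv2.COLOR_RGB2GRAY)[y0:y1,x0:x1]
    w=cv2.resize(w,None,fx=8,fy=8,interpolation=cv2.INTER_CUBIC)
    m=(w>th).astype(np.uint8); out=[]
    cs,h=cv2.findContours(m,cv2.RETR_CCOMP,cv2.CHAIN_APPROX_NONE)
    for i,k in enumerate(cs):
        A=cv2.contourArea(k)/64
        if A<6: continue
        M=cv2.moments(k); (ex,ey),ax,_=cv2.fitEllipse(k)
        out.append((h[0][i][3]>=0,round(A,1),(round((ex+.5)/8-.5+x0,2),round((ey+.5)/8-.5+y0,2)),tuple(np.round(np.array(ax)/8,1))))
    return out
E
python3 - <<'E'
from meas import *
f=dict(np.load("top.npz")); c=f["color"]
for th in (165,180,195):
    print(th,"kn",hole(c,308,334,222,254,th)); print("ring",hole(c,372,398,222,254,th)); print("rib",hole(c,342,366,226,250,th)); print("leaf",hole(c,150,175,180,206,th))
    
def p(n,uv,z): print(n,onz(f,[uv],z)[0].round(1))
p("kn",(320.9,238),24);p("ring",(384.4,237.7),24);p("leaf",(161.4,192.3),156)
for uv in [(137,182),(187,184.5),(185,224),(137,221.5)]: p("base",uv,16)
for uv in [(232,278)]: p('vial',uv,55)
p('bottle',(333,147),120);p('pin',(238,125),75)
g=dict(np.load("side.npz"))
print("side knuckle",onz(g,[(262.6,280.2)],24),onz(g,[(297.3,337.5)],24),onz(g,[(200+236/6,120+132/6)],156))
E
```

```text
165 kn [(np.False_, 180.7, (322.75, 237.17), (np.float64(13.1), np.float64(20.0))), (np.True_, 26.4, (320.66, 237.54), (np.float64(5.7), np.float64(6.0)))]
ring [(np.False_, 166.8, (381.84, 236.89), (np.float64(12.4), np.float64(19.3))), (np.True_, 70.0, (384.12, 237.1), (np.float64(9.2), np.float64(9.7)))]
rib [(np.False_, 162.6, (353.22, 236.54), (np.float64(7.9), np.float64(28.3)))]
leaf [(np.False_, 241.8, (157.52, 191.45), (np.float64(16.3), np.float64(20.5))), (np.True_, 27.5, (160.64, 191.72), (np.float64(5.8), np.float64(6.1)))]
180 kn [(np.False_, 160.8, (322.82, 237.34), (np.float64(12.1), np.float64(19.5))), (np.True_, 31.8, (320.68, 237.55), (np.float64(6.2), np.float64(6.5)))]
ring [(np.False_, 57.5, (383.82, 237.15), (np.float64(10.4), np.float64(22.7)))]
rib [(np.False_, 138.3, (353.28, 236.71), (np.float64(7.1), np.float64(26.3)))]
leaf [(np.False_, 228.1, (157.41, 191.47), (np.float64(15.6), np.float64(20.3))), (np.True_, 34.0, (160.72, 191.79), (np.float64(6.5), np.float64(6.7)))]
195 kn [(np.False_, 142.4, (322.81, 237.43), (np.float64(11.3), np.float64(19.0))), (n
[... 157 characters left out ...]
.False_, 6.4, (364.6, 237.27), (np.float64(2.0), np.float64(4.5))), (np.False_, 98.3, (353.18, 236.72), (np.float64(6.3), np.float64(21.8)))]
leaf [(np.False_, 213.4, (157.26, 191.5), (np.float64(14.8), np.float64(20.0))), (np.True_, 41.3, (160.76, 191.81), (np.float64(7.2), np.float64(7.3)))]
kn [ 499.3 -183.    24. ]
ring [ 500.7 -333.3   24. ]
leaf [581.3 169.1 156. ]
base [633.4 262.1  16. ]
base [627.7 138.8  16. ]
base [531.4 140.3  16. ]
base [536.5 257.1  16. ]
vial [403.2  21.7  55. ]
bottle [ 693.9 -204.5  120. ]
pin [758.7  13.4  75. ]
side knuckle [[ 497.77493054 -186.2196623    24.        ]] [[ 499.93585831 -335.44760848   24.        ]] [[580.92154728 167.0447135  156.        ]]
```

```bash
cat >> h.py <<'E'
def tool(dw):  # world delta -> tool-axis delta
    from scipy.spatial.transform import Rotation as R
    s=sense(); return R.from_euler('xyz',s['tcp_rot']).as_matrix().T@np.array(dw,float)
E
python3 - <<'E'
from h import *
f=dict(np.load("top.npz"))
k,g=onz(f,[(320.68,237.55),(384.12,237.1)],24); l=onz(f,[(160.72,191.8)],156)[0]
print(k,g,(k+g)/2,np.linalg.norm(k-g),np.degrees(np.arctan2(*(g-k)[[1,0]])),l, onz(f,[(353.25,236.7)],34))
m=(k+g)/2; s=sense(); D=(m-s['eef_pos'])[:2]; print(D)
for i in range(12):
    y=.336+.103*i; d=D/12; print(round(np.cos(y)*d[0]+np.sin(y)*d[1],1),round(np.sin(y)*d[0]-np.cos(y)*d[1],1))
E
```

```text
[ 500.40386116 -182.47554316   24.        ] [ 502.12961553 -332.684262     24.        ] [ 501.26673834 -257.57990258   24.        ] 150.218632149968 -89.34175531030463 [582.39615058 170.59579303 156.        ] [[ 501.68318484 -258.06346172   34.        ]]
[295.35310797 332.41213744]
32.4 -18.0
34.1 -14.6
35.4 -11.0
36.3 -7.3
36.9 -3.6
37.1 0.2
36.8 4.1
36.2 7.8
35.2 11.5
33.9 15.1
32.1 18.5
30.1 21.7
```

```bash
python3 -m creep '[[0,0,-0.103,32.4,-18,0,0],[0,0,-0.103,34,-14.6,0,0],[0,0,-0.103,35.4,-11,0,0],[0,0,-0.103,36.3,-7.3,0,0],[0,0,-0.103,36.9,-3.6,0,0],[0,0,-0.103,37,0,0,0],[0,0,-0.103,36.8,4,0,0],[0,0,-0.103,36,7.8,0,0],[0,0,-0.103,35,11.5,0,0],[0,0,-0.103,34,15,0,0]]'
python3 - <<'E'
from h import *
s=sense();print(s['eef_pos'],s['tcp_rot'],tool([501.3-s['eef_pos'][0],-257.6-s['eef_pos'][1],0]))
E
```

```text
clock: 1.08
eef_pos: [452.0, -303.0, 403.0]
tcp_rot: [-3.141, 0.003, 1.4]
contact_force: [0.5, -0.1, 0.0]
opening: 1.0
[ 452.02353514 -302.98381504  403.02832058] [-3.14149636e+00  2.56153210e-03  1.40028554e+00] [53.0870089  40.86086838 -0.1399192 ]
```

```bash
python3 -m creep '[[0,0,-0.09,27,20,0,0],[0,0,-0.09,24,23,0,0],[0,0,0,0,0,0,0],[0,0,0,0,0,0,0]]'
python3 - <<'E'
from h import *
s=sense();print(s['eef_pos'],s['tcp_rot'],tool([501.3-s['eef_pos'][0],-257.6-s['eef_pos'][1],0]))
f=grab_frame("wrist"); cv2.imwrite("pics/w1.png",f["color"][:,:,::-1]); np.savez("w1.npz",**f)
E
```

```text
clock: 1.42
eef_pos: [506.8, -248.8, 403.1]
tcp_rot: [3.14, 0.001, 1.603]
contact_force: [0.4, -0.8, 0.0]
opening: 1.0
[ 506.8152691  -248.82653317  403.07486189] [3.14035211e+00 1.36847602e-03 1.60291292e+00] [-8.59183315e+00 -5.79416048e+00  4.56980685e-03]
```

View pics/w1.png

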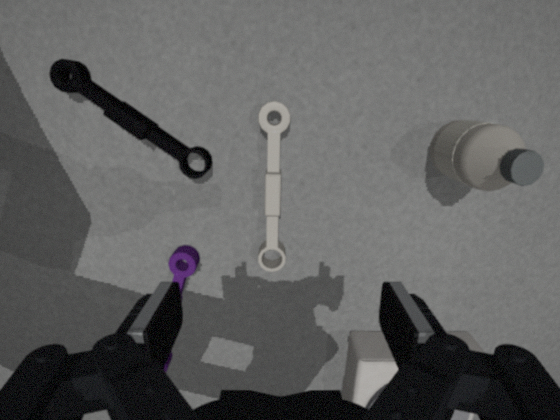

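The wrist view shows the white holder with its knuckle at (274,117), rib (273,194) and ring (272,258). I'll triangulate against the top view.

```bash
python3 - <<'E'
from meas import *
f=dict(np.load("w1.npz")); c=f["color"]
for th in (130,150,170): print(hole(c,254,294,97,137,th),hole(c,254,292,238,278,th))
k,g=onz(f,[(273.8,117.5),(271.8,257.5)],24);print(k,g,(k+g)/2,np.linalg.norm(k-g),np.degrees(np.arctan2(*(g-k)[[1,0]])))
E
```

```text
[(np.False_, 858.3, (273.81, 118.1), (np.float64(31.2), np.float64(35.7))), (np.True_, 185.0, (273.79, 117.4), (np.float64(15.2), np.float64(15.5)))] [(np.False_, 667.6, (271.43, 256.1), (np.float64(26.8), np.float64(34.7))), (np.True_, 307.8, (271.38, 258.78), (np.float64(18.6), np.float64(21.1)))]
[(np.False_, 784.0, (273.75, 118.39), (np.float64(29.5), np.float64(34.7))), (np.True_, 216.9, (273.82, 117.36), (np.float64(16.5), np.float64(16.7)))] [(np.False_, 585.0, (271.41, 255.73), (np.float64(24.7), np.float64(33.4))), (np.True_, 356.0, (271.37, 258.67), (np.float64(20.3), np.float64(22.4)))]
[] []
[ 498.77772872 -183.46897674   24.        ] [ 500.69529388 -331.54323332   24.        ] [ 499.7365113  -257.50610503   24.        ] 148.08667231614606 -89.25805976044117
```

```bash
python3 -m creep '[[0,0,0.02,-8.5,-6.2,10,0],[0,0,0,0,0,35,0],[0,0,0,0,0,35,0],[0,0,0,0,0,35,0],[0,0,0,0,0,35,0],[0,0,0,0,0,30,0],[0,0,0,0,0,0,0],[0,0,0,0,0,0,0]]'
python3 - <<'E'
from h import *
s=sense();print(s['eef_pos'],s['tcp_rot'],tool([500.3-s['eef_pos'][0],-257.5-s['eef_pos'][1],179-s['eef_pos'][2]]))
f=grab_frame("wrist"); cv2.imwrite("pics/w2.png",f["color"][:,:,::-1]); np.savez("w2.npz",**f)
E
```

```text
clock: 2.13
eef_pos: [492.9, -269.2, 215.9]
tcp_rot: [3.137, 0.005, 1.558]
contact_force: [0.4, -0.3, 0.4]
opening: 0.999
[ 492.86363616 -269.1601818   215.87803653] [3.13709078 0.00535856 1.55785835] [11.95285811  7.11907895 36.84693777]
```

View pics/w2.png

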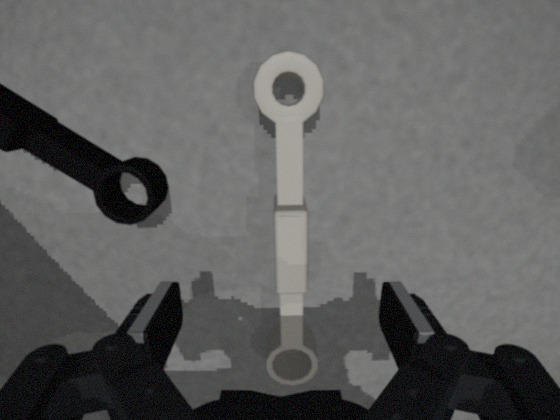

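```bash
cat >> h.py <<'E'
def go(p,yaw):
    from scipy.spatial.transform import Rotation as R
    s=sense(); A=R.from_euler('xyz',s['tcp_rot']); B=R.from_euler('xyz',[np.pi,0,yaw])
    print('pos',s['eef_pos'].round(2),'rot',s['tcp_rot'].round(4),'F',s['contact_force'].round(1),'open',round(s['opening'],3),'t',round(s['clock'],2),'qv',np.abs(s['qvel']).max().round(3))
    print('turn',(A.inv()*B).as_rotvec().round(4),'shift',(A.as_matrix().T@(np.array(p)-s['eef_pos'])).round(2))
E
python3 -m creep '[[0,0,0,6,3.5,0,0],[0,0,0,5,3,0,0],[0,0,0,0,0,0,0],[0,0,0,0,0,0,0],[0,0,0,0,0,0,0]]' >/dev/null
python3 -c "
from h import *
go([500.3,-257.5,179],1.583)"
```

```text
pos [ 501.56 -259.27  223.24] rot [3.1281 0.01   1.555 ] F [ 0.1 -0.4  0.1] open 1.001 t 2.6 qv 0.021
turn [ 0.0133  0.0102 -0.0279] shift [ 2.19 -1.89 44.2 ]
```

```bash

python3 -m creep '[[0.013,0.01,-0.028,2.2,-1.5,5,0],[0,0,0,0,0,12,0],[0,0,0,0,0,10,0],[0,0,0,0,0,5,0],[0,0,0,0,0,0,0],[0,0,0,0,0,0,0],[0,0,0,0,0,0,0]]' >/dev/null
python3 -c "
from h import *
go([500.3,-257.5,179],1.583)"
```

```text
pos [ 501.57 -257.13  190.53] rot [3.1369e+00 2.8000e-03 1.5830e+00] F [-0.4  0.3  0.1] open 1.002 t 3.18 qv 0.004
turn [ 0.0047  0.0028 -0.    ] shift [-0.32 -1.33 11.52]
```

```bash

python3 -m creep '[[0.005,0.003,0,-0.3,-1.3,6,0],[0,0,0,0,0,5,0],[0,0,0,0,0,0,0],[0,0,0,0,0,0,0],[0,0,0,0,0,0,0]]' >/dev/null
python3 - <<'E'
from meas import *
go([500.3,-257.5,179],1.583)
f=grab_frame("wrist"); cv2.imwrite("pics/w3.png",f["color"][:,:,::-1]); np.savez("w3.npz",**f)
E
```

```text
pos [ 500.23 -257.74  178.56] rot [-3.1411e+00 -2.0000e-04  1.5823e+00] F [ 0.4  0.2 -1. ] open 1.001 t 3.6 qv 0.003
turn [-0.0005 -0.0002 -0.0007] shift [ 0.24  0.07 -0.44]
```

View pics/w3.png

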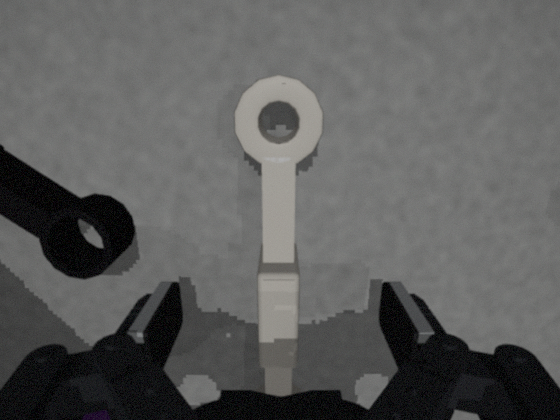

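The rib (278,300) lies midway between the pads, and the black ring (88,235) is clear of the left finger's inward path. Closing now.

```bash

python3 -m creep '[[0,0,0,0,0,0,0.5],[0,0,0,0,0,0,1],[0,0,0,0,0,0,1],[0,0,0,0,0,0,1],[0,0,0,0,0,0,1],[0,0,0,0,0,0,1],[0,0,0,0,0,0,1],[0,0,0,0,0,0,1],[0,0,0,0,0,0,1]]' 60
python3 - <<'E'
from meas import *
go([500.3,-257.5,179],1.583)
f=grab_frame("wrist"); cv2.imwrite("pics/w4.png",f["color"][:,:,::-1]); np.savez("w4.npz",**f)
E
```

```text
clock: 4.4
eef_pos: [500.6, -257.8, 179.6]
tcp_rot: [3.141, 0.001, 1.583]
contact_force: [-0.1, 0.1, 0.9]
opening: 0.172
pos [ 500.55 -257.85  179.55] rot [3.1408e+00 5.0000e-04 1.5825e+00] F [-0.1  0.1  0.9] open 0.172 t 4.4 qv 0.001
turn [ 0.0008  0.0005 -0.0005] shift [ 0.35 -0.25  0.55]
```

View pics/w4.png

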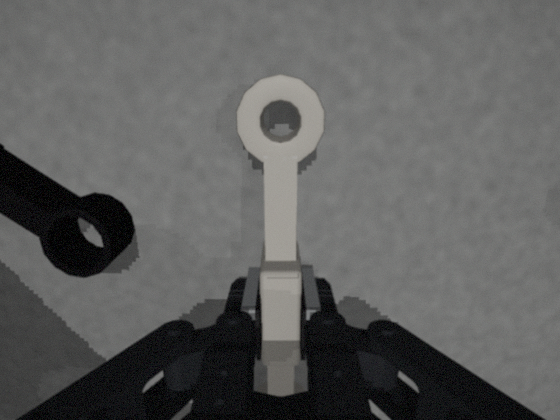

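Gripped: opening is about 15 mm, matching the rib's 16 mm. Lifting now.

```bash

python3 -m creep '[[0,0,0,0,0,-10,1],[0,0,0,0,0,-25,1],[0,0,0,0,0,-30,1],[0,0,0,0,0,-25,1],[0,0,0,0,0,-12,1],[0,0,0,0,0,0,1],[0,0,0,0,0,0,1],[0,0,0,0,0,0,1]]' 
python3 - <<'E'
from meas import *
go([577.7,0,294.5],1.527)
f=grab_frame("wrist"); cv2.imwrite("pics/w5.png",f["color"][:,:,::-1]); np.savez("w5.npz",**f)
E
```

```text
clock: 5.12
eef_pos: [498.9, -256.9, 286.8]
tcp_rot: [-3.138, -0.002, 1.583]
contact_force: [0.0, -0.2, -2.5]
opening: 0.172
pos [ 498.86 -256.93  286.77] rot [-3.1380e+00 -1.8000e-03  1.5825e+00] F [ 0.  -0.2 -2.5] open 0.172 t 5.12 qv 0.01
turn [-0.0037 -0.0017  0.0555] shift [256.    81.83  -7.56]
```

View pics/w5.png

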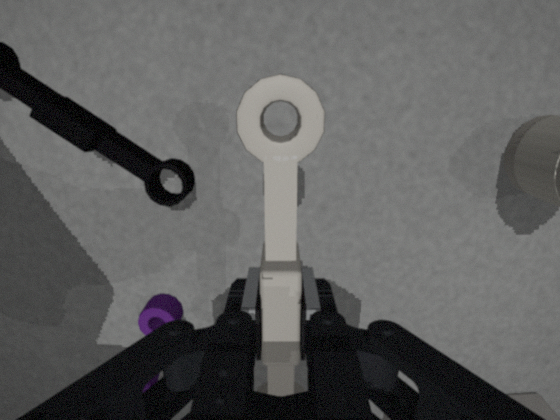

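```bash

python3 -m creep '[[0,0,0,10,8,-2,1],[0,0,0.02,20,12,-2,1],[0,0,0.02,28,12,-2,1],[0,0,0.01,30,12,-1,1],[0,0,0,30,10,0,1],[0,0,0,30,8,0,1],[0,0,0,28,6,0,1],[0,0,0,18,3,0,1],[0,0,0,8,0,0,1],[0,0,0,0,0,0,1]]' >/dev/null
python3 - <<'E'
from meas import *
go([577.7,0,294.5],1.527)
E
```

```text
pos [577.78 -42.84 282.89] rot [-3.1211 -0.0063  1.5258] F [-0.2 -0.2 -2.7] open 0.176 t 6.0 qv 0.02
turn [-0.0205 -0.0063 -0.0012] shift [ 42.87  -2.24 -11.3 ]
```

```bash

python3 -m creep '[[-0.02,-0.006,0,8,0,-10,1],[0,0,0,15,0,0,1],[0,0,0,10,0,0,1],[0,0,0,0,0,0,1],[0,0,0,0,0,0,1],[0,0,0,0,0,0,1]]' >/dev/null
python3 - <<'E'
from meas import *
go([577.7,0,294.5],1.527)
for n in("top","wrist","side"):
    f=grab_frame(n); np.savez(n+"6.npz",**f); c=f["color"]
    if n=="top": c=cv2.resize(c[160:240,120:240],None,fx=6,fy=6,interpolation=cv2.INTER_CUBIC)
    if n=="side": c=cv2.resize(c[100:220,170:320],None,fx=5,fy=5,interpolation=cv2.INTER_CUBIC)
    cv2.imwrite(f"pics/{n}6.png",c[:,:,::-1])
E
```

```text
pos [578.46 -10.94 293.39] rot [3.1412e+00 2.1000e-03 1.5238e+00] F [-0.3 -0.3 -3. ] open 0.174 t 6.5 qv 0.01
turn [ 0.0004  0.0021 -0.0032] shift [10.88 -1.28 -1.14]
```

View pics/top6.png

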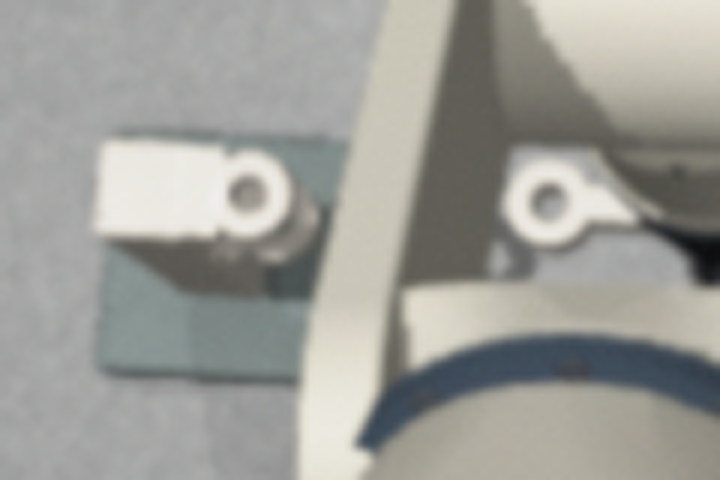

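View pics/wrist6.png

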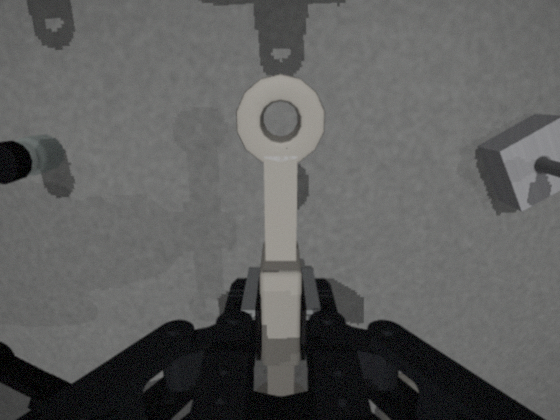

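View pics/side6.png

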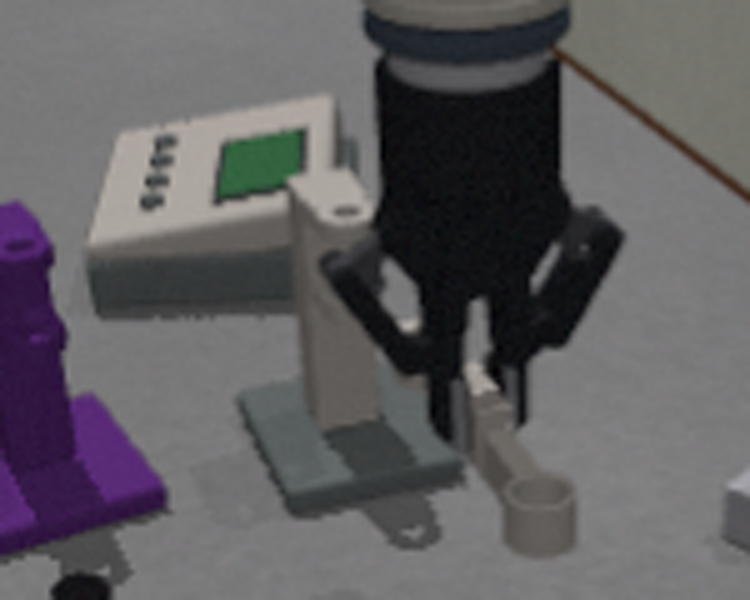

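Top view: knuckle hole at about (211,193) and leaf hole at about (161,192). I'll measure both in this same view.

```bash
python3 - <<'E'
from meas import *
f=dict(np.load("top6.npz")); c=f["color"]
for th in (165,180,195):
    print(hole(c,200,222,182,206,th)[-1],hole(c,150,175,180,206,th)[-1])
k=onz(f,[np.array(hole(c,200,222,182,206,180)[-1][2])],137.85)[0]; l=onz(f,[np.array(hole(c,150,175,180,206,180)[-1][2])],156)[0]
print(k,l,l-k)
s=sense(); 
y=s['tcp_rot'][2]; print("expected kn",s['eef_pos'][:2]+75*np.array([np.cos(y),np.sin(y)]))
w=dict(np.load("wrist6.npz")); h=hole(w["color"],234,330,70,170,130);print(h); 
for q in h: print(onz(w,[q[2]],137.85))
E
```

```text
(np.True_, 20.7, (210.57, 192.66), (np.float64(4.4), np.float64(6.1))) (np.False_, 13.5, (167.73, 180.1), (np.float64(1.3), np.float64(15.1)))
(np.True_, 29.1, (210.77, 192.96), (np.float64(5.7), np.float64(6.5))) (np.True_, 29.2, (160.67, 191.76), (np.float64(5.9), np.float64(6.3)))
(np.True_, 36.1, (210.86, 193.06), (np.float64(6.5), np.float64(7.1))) (np.True_, 35.8, (160.73, 191.8), (np.float64(6.7), np.float64(6.9)))
[583.87519604  64.3651864  137.85      ] [582.48341807 170.70899864 156.        ] [ -1.39177797 106.34381224  18.15      ]
expected kn [582.04218132  63.88348078]
[(np.False_, 6264.9, (280.04, 121.52), (np.float64(85.4), np.float64(94.4))), (np.True_, 1477.2, (280.07, 120.57), (np.float64(42.9), np.float64(43.8)))]
[[581.95984213  62.3819818  137.85      ]]
[[581.98496609  62.70172836 137.85      ]]
```

```bash

python3 -m creep '[[0,0.002,-0.003,6,-1.4,-1,1],[0,0,0,10,0,0,1],[0,0,0,10,0,0,1],[0,0,0,8,0,0,1],[0,0,0,4,0,0,1],[0,0,0,0,0,0,1],[0,0,0,0,0,0,1],[0,0,0,0,0,0,1]]' >/dev/null
python3 - <<'E'
from meas import *
go([577.1,95.4,294.5],1.527)
E
```

```text
pos [578.77  31.08 294.09] rot [-3.1413e+00 -3.0000e-04  1.5265e+00] F [-0.1 -0.4 -2.3] open 0.171 t 7.32 qv 0.005
turn [-0.0003 -0.0003 -0.0005] shift [64.18 -4.51 -0.4 ]
```

```bash

python3 -m creep '[[0,0,0,3,-2.5,-0.4,1],[0,0,0,5,-2,0,1],[0,0,0,5,0,0,1],[0,0,0,5,0,0,1],[0,0,0,2,0,0,1],[0,0,0,0,0,0,1],[0,0,0,0,0,0,1],[0,0,0,0,0,0,1]]' >/dev/null
python3 - <<'E'
from meas import *
go([577.1,95.4,294.5],1.527)
for n in("top","wrist","side"):
    f=grab_frame(n); np.savez(n+"7.npz",**f); c=f["color"]
    if n=="top": c=cv2.resize(c[160:240,120:240],None,fx=6,fy=6,interpolation=cv2.INTER_CUBIC)
    if n=="side": c=cv2.resize(c[100:220,170:320],None,fx=5,fy=5,interpolation=cv2.INTER_CUBIC)
    cv2.imwrite(f"pics/{n}7.png",c[:,:,::-1])
E
```

```text
pos [574.62  53.   294.53] rot [-3.1412e+00 -1.0000e-04  1.5260e+00] F [-1.4  0.4 -2.3] open 0.174 t 7.98 qv 0.002
turn [-0.0004 -0.0001 -0.001 ] shift [4.247e+01 5.800e-01 4.000e-02]
```

View pics/wrist7.png

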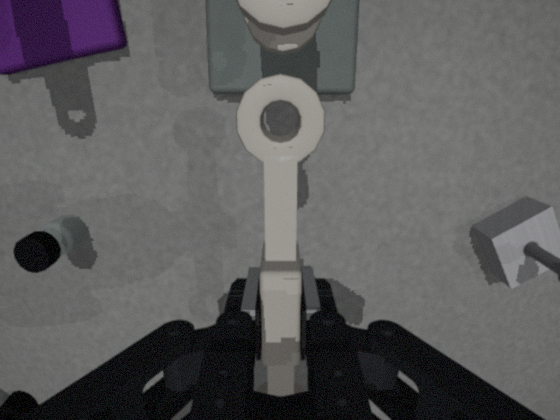

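View pics/side7.png

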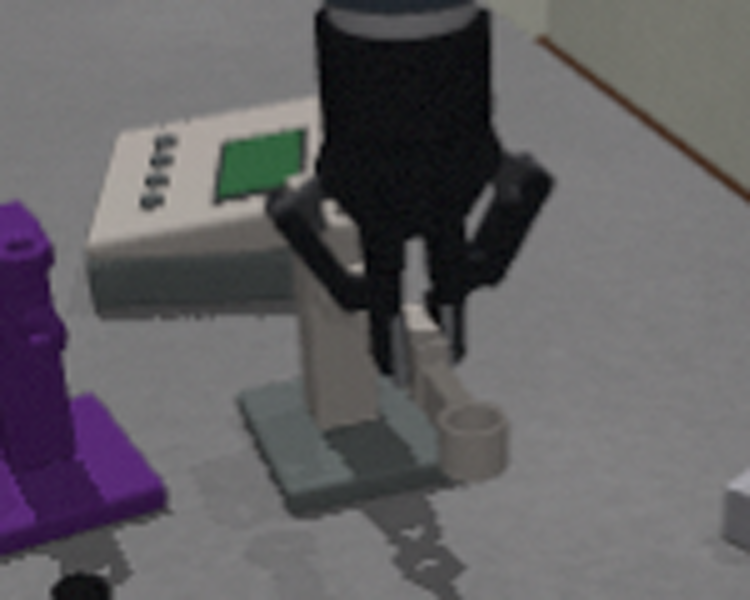

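View pics/top7.png

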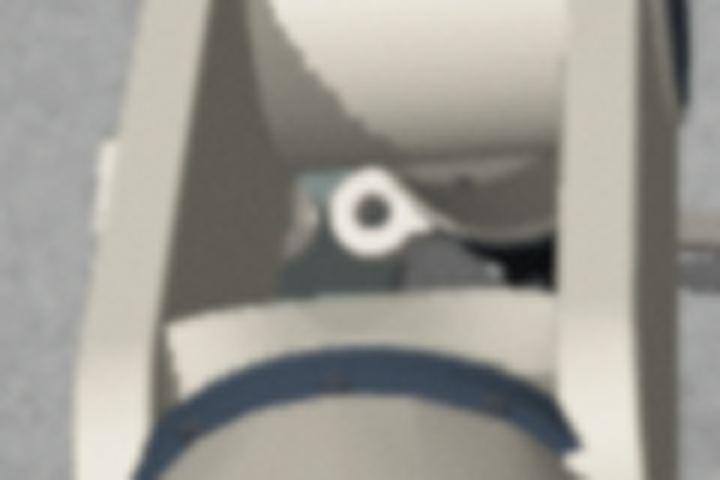

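Wrist view: base front corners are about (212,93) and (355,93). The leaf end is at (284,25), in line with the knuckle hole (280,120). Checking numerically.

```bash
python3 - <<'E'
from meas import *
w=dict(np.load("wrist7.npz")); c=w["color"]
cv2.imwrite("pics/wc7.png",cv2.resize(c[0:140,190:370],None,fx=4,fy=4,interpolation=cv2.INTER_CUBIC)[:,:,::-1])
f=dict(np.load("top7.npz"))
for th in (165,180): 
    q=hole(f["color"],172,192,182,206,th); print(q); 
    if q: print(onz(f,[q[-1][2]],139)[0])
h=hole(c,234,330,70,170,130)[-1]; print('wrist kn',h,onz(w,[h[2]],139))
a,b=onz(w,[(211.5,93),(355.5,94)],16); print(a,b,np.linalg.norm(a-b)); d=(b-a)/np.linalg.norm(b-a); n=np.array([-d[1],d[0],0]); print('axis', (a+b)/2+30*n*np.sign(n[1]), np.degrees(np.arctan2(d[1],d[0])))
E
```

```text
[(np.False_, 161.2, (182.02, 195.01), (np.float64(13.4), np.float64(16.1))), (np.True_, 28.2, (181.63, 194.82), (np.float64(5.9), np.float64(6.1)))]
[579.19314956 127.98212129 139.        ]
[(np.False_, 148.3, (181.91, 195.02), (np.float64(13.0), np.float64(15.2))), (np.True_, 33.0, (181.63, 194.81), (np.float64(6.4), np.float64(6.6)))]
[579.21532461 127.98295625 139.        ]
wrist kn (np.True_, 1472.1, (280.07, 120.59), (np.float64(42.9), np.float64(43.7))) [[577.89065987 127.07469941 139.        ]]
[531.84160352 141.49507787  16.        ] [629.19385635 136.63695799  16.        ] 97.47339359448013
axis [582.01294407 169.02873367  16.        ] -2.8568322547609206
```

View pics/wc7.png

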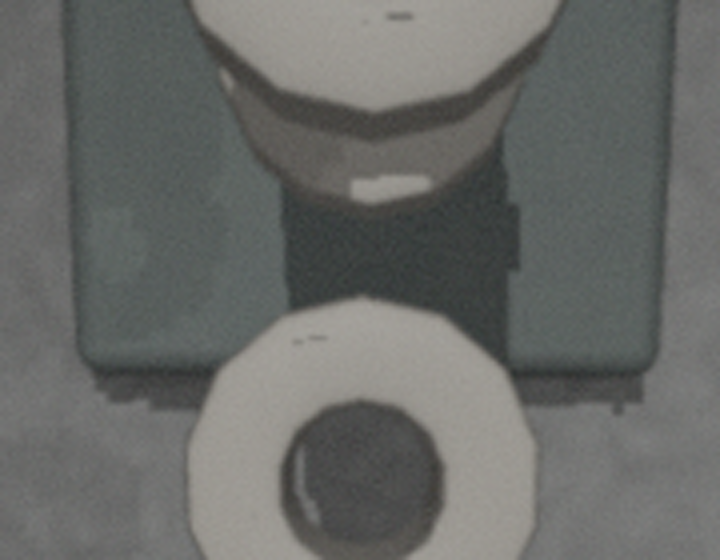

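```bash

python3 -m creep '[[0,0,0.0,3,1,0,1],[0,0,0,4,0.7,0,1],[0,0,0,4,0,0,1],[0,0,0,4,0,0,1],[0,0,0,3,0,0,1],[0,0,0,0,0,0,1],[0,0,0,0,0,0,1],[0,0,0,0,0,0,1]]' >/dev/null
python3 - <<'E'
from meas import *
go([578.2,95.3,294.5],1.525)
f=grab_frame("wrist"); np.savez("wrist8.npz",**f); c=f["color"]
cv2.imwrite("pics/wc8.png",cv2.resize(c[0:140,190:370],None,fx=4,fy=4,interpolation=cv2.INTER_CUBIC)[:,:,::-1])
E
```

```text
pos [577.54  72.72 294.48] rot [-3.1412e+00 -2.0000e-04  1.5255e+00] F [-0.3  0.2 -3.1] open 0.174 t 8.8 qv 0.003
turn [-0.0004 -0.0002  0.0005] shift [ 2.259e+01 -3.700e-01 -2.000e-02]
```

View pics/wc8.png

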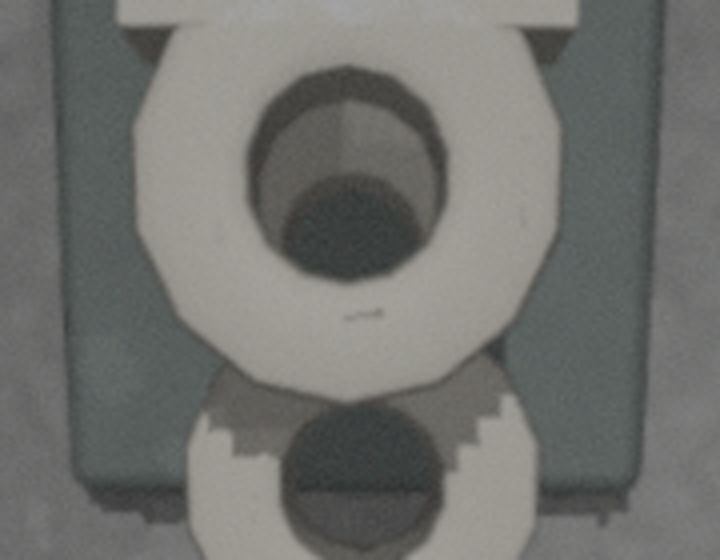

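Excellent view: upper-leaf hole at about px (277,43.5), with the lower-leaf hole visible through it at about (278,57). Knuckle hole at about (280,120). I'll compute the relative offset from the one camera.

```bash
python3 - <<'E'
from meas import *
w=dict(np.load("wrist8.npz")); c=w["color"]
for th in (100,120,130): 
  for q in hole(c,232,322,8,78,th)+hole(c,240,318,92,166,th): print(th,q)
# rim extents from crop: upper hole x 247..448,y 65..283
u=(190+347.5/4-.375,174/4-.375); k=(280.07,120.59)
U=onz(w,[u],156)[0];K=onz(w,[k],139)[0]; print(U,K,U-K)
print('lower top-rim bottom edge', onz(w,[(190+350/4,282/4)],110), 'width check upper', np.linalg.norm(np.diff(onz(w,[(190+247/4,43),(190+448/4,43)],156),axis=0)))
s=sense(); print(s['eef_pos'][:2]+75*np.array([np.cos(1.5255),np.sin(1.5255)]))
E
```

```text
100 (np.False_, 327.5, (286.08, 37.63), (np.float64(15.7), np.float64(30.6)))
100 (np.False_, 6268.4, (276.43, 42.41), (np.float64(81.1), np.float64(107.3)))
100 (np.True_, 2128.8, (276.33, 43.09), (np.float64(50.4), np.float64(53.8)))
100 (np.False_, 3582.5, (279.55, 132.02), (np.float64(79.3), np.float64(88.3)))
100 (np.False_, 294.6, (276.46, 94.81), (np.float64(8.5), np.float64(53.4)))
120 (np.False_, 6256.7, (276.42, 42.38), (np.float64(80.9), np.float64(106.8)))
120 (np.True_, 2231.0, (276.31, 43.1), (np.float64(51.7), np.float64(55.0)))
120 (np.False_, 7.2, (310.29, 163.49), (np.float64(2.3), np.float64(4.5)))
120 (np.False_, 9.9, (314.54, 153.73), (np.float64(3.8), np.float64(4.1)))
120 (np.False_, 2667.1, (279.47, 125.84), (np.float64(77.3), np.float64(80.6)))
120 (np.False_, 259.3, (276.37, 94.55), (np.float64(7.9), np.float64(51.0)))
130 (np.False_, 6247.9, (276.4, 42.38), (np.float64(80.8), np.float64(106.5)))
130 (np.True_, 2290.3, (276.29, 43.07), (np.float64(52.4), np.float64(55.7)))
130 (np.False_, 2589.2, (279.49, 125.47), (np.float64(76.8), np.float64(80.6)))
130 (np.False_, 239.9, (276.38, 94.4), (np.float64(7.5), np.float64(49.7)))
[580.81877386 169.23485714 156.        ] [580.80613451 146.87728505 139.        ] [1.26393509e-02 2.23575721e+01 1.70000000e+01]
lower top-rim bottom edge [[580.52219276 165.67263548 110.        ]] width check upper 14.211498469531254
[580.89316721 147.57716731]
```

```bash

python3 -m creep '[[0,0,0,3,-0.3,0,1],[0,0,0,4,-0.3,0,1],[0,0,0,4,-0.2,0,1],[0,0,0,3,0,0,1],[0,0,0,2,0,0,1],[0,0,0,0,0,0,1],[0,0,0,0,0,0,1],[0,0,0,0,0,0,1]]' >/dev/null
python3 - <<'E'
from meas import *
go([577.5,95.1,294.5],1.525)
E
```

```text
pos [577.37  90.37 294.49] rot [-3.1411e+00 -2.0000e-04  1.5253e+00] F [ 0.1  0.5 -3. ] open 0.174 t 9.52 qv 0.002
turn [-0.0005 -0.0002  0.0003] shift [ 4.73 -0.08 -0.01]
```

```bash

python3 -m creep '[[0,0,0,2.5,0,0,1],[0,0,0,1.2,0,0,1],[0,0,0,0,0,0,1],[0,0,0,0,0,0,1],[0,0,0,0,0,0,1]]' >/dev/null
python3 - <<'E'
from meas import *
go([577.5,95.1,294.5],1.525)
for n in("top","wrist","side"):
    f=grab_frame(n); np.savez(n+"9.npz",**f); c=f["color"]
    if n=="top": c=cv2.resize(c[160:240,120:240],None,fx=6,fy=6,interpolation=cv2.INTER_CUBIC)
    if n=="side": c=cv2.resize(c[100:220,170:320],None,fx=5,fy=5,interpolation=cv2.INTER_CUBIC)
    if n=="wrist": c=cv2.resize(c[60:200,190:370],None,fx=4,fy=4,interpolation=cv2.INTER_CUBIC)
    cv2.imwrite(f"pics/{n}9.png",c[:,:,::-1])
E
```

```text
pos [577.56  94.17 294.44] rot [-3.141e+00 -1.000e-04  1.525e+00] F [-0.  -0.6 -2.2] open 0.176 t 9.93 qv 0.001
turn [-0.0006 -0.0001 -0.    ] shift [ 0.92 -0.11 -0.06]
```

View pics/wrist9.png

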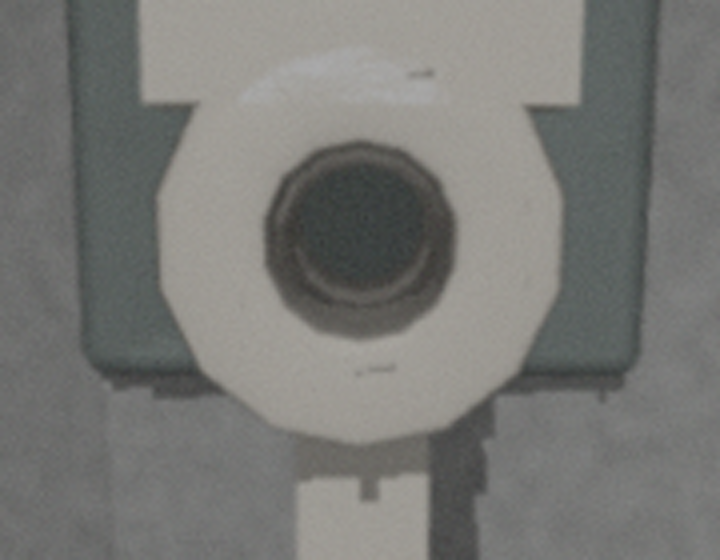

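View pics/side9.png

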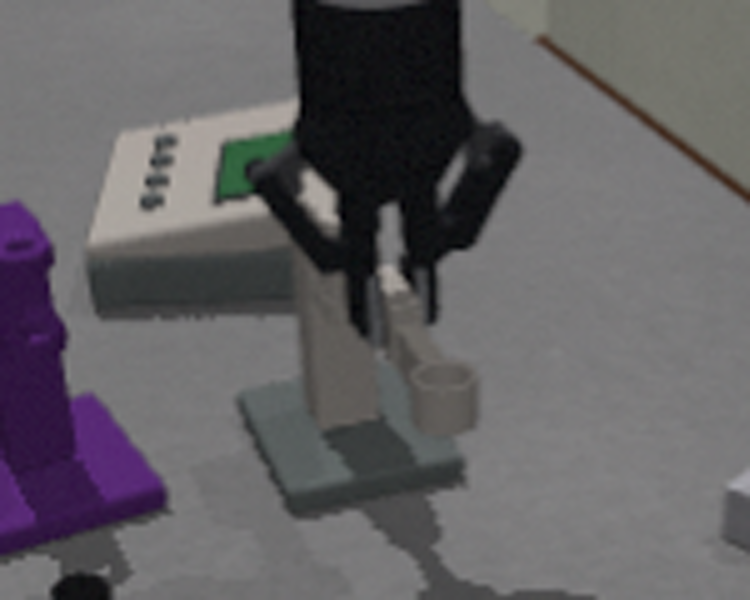

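View pics/top9.png

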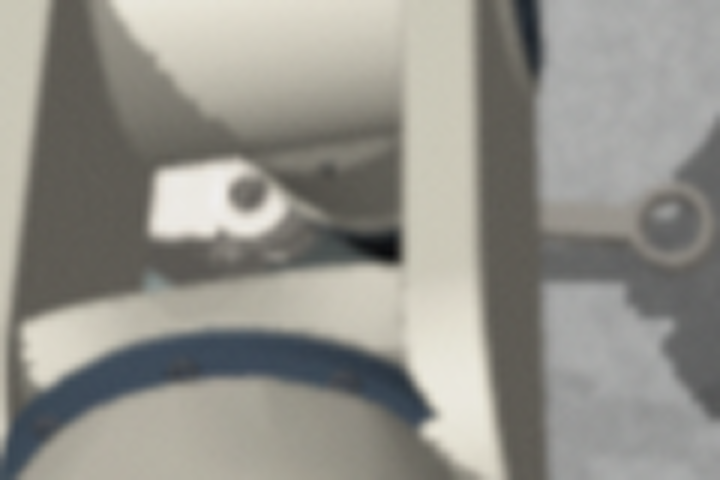

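Wrist view: the holes are nearly concentric around px (280,119). I'll enlarge and compare with where concentric rims should project.

```bash
python3 - <<'E'
from meas import *
w=dict(np.load("wrist9.npz")); c=w["color"]; x0,y0,S=250,90,12
g=cv2.resize(c[y0:y0+58,x0:x0+60],None,fx=S,fy=S,interpolation=cv2.INTER_CUBIC).astype(float)
g=np.clip((g-40)*1.9,0,255).astype(np.uint8); 
cv2.imwrite("pics/z9.png",g[:,:,::-1].copy())
h=[q for q in hole(c,250,312,88,150,130) if q[0]]; print(h)
U=onz(w,[h[-1][2]],156)[0]; print('U',U)
t=np.linspace(0,2*np.pi,60)
for z in (156,144,139,115,110,98):
    P=np.c_[U[0]+7*np.cos(t),U[1]+7*np.sin(t),0*t+z]; q=(proj(w,P)-[x0,y0]+.5)*S-.5
    print(z,q.min(0).round(),q.max(0).round())
E
```

```text
[(np.True_, 1966.3, (279.58, 119.37), (np.float64(49.5), np.float64(50.5)))]
U [580.80673896 169.50474543 156.        ]
156 [79. 64.] [642. 642.]
144 [108.  73.] [616. 594.]
139 [119.  77.] [606. 577.]
115 [160.  89.] [569. 509.]
110 [167.  91.] [563. 498.]
98 [182.  95.] [549. 473.]
```

View pics/z9.png

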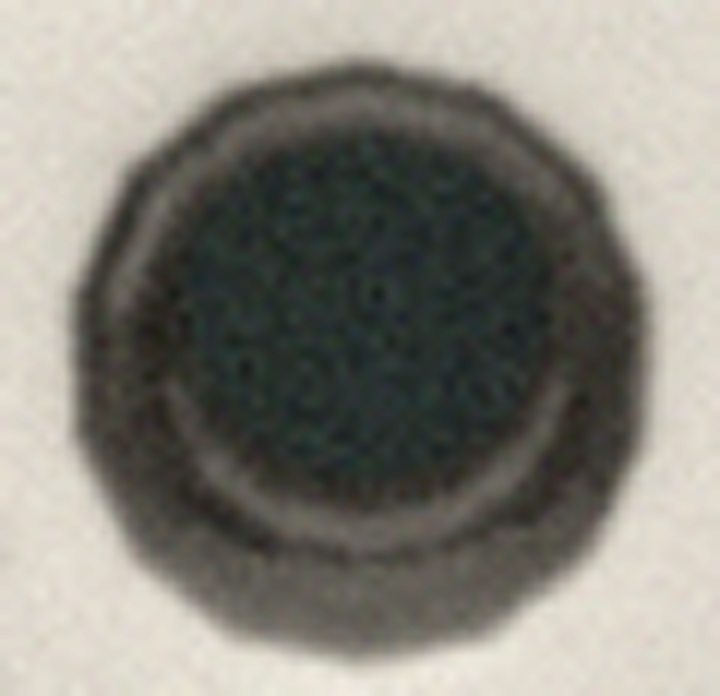

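The horizontal fit is good to about 0.1 mm. The knuckle's rim edges (top at 122 against a predicted 77, bottom at 545 against 509) show it about 1.2 mm short of the axis, towards −y. I'll nudge it in.

```bash

python3 -m creep '[[0,0,0,1.2,-0.1,0,1],[0,0,0,0,0,0,1],[0,0,0,0,0,0,1],[0,0,0,0,0,0,1],[0,0,0,0,0,0,1]]' >/dev/null
python3 - <<'E'
from meas import *
go([577.5,95.3,294.5],1.525)
w=grab_frame("wrist"); c=w["color"]; x0,y0,S=250,90,12
g=cv2.resize(c[y0:y0+58,x0:x0+60],None,fx=S,fy=S,interpolation=cv2.INTER_CUBIC).astype(float)
g=np.clip((g-40)*1.9,0,255).astype(np.uint8); 
cv2.imwrite("pics/z10.png",g[:,:,::-1].copy())
h=[q for q in hole(c,250,312,88,150,130) if q[0]]; print(h)
U=onz(w,[h[-1][2]],156)[0]; print('U',U)
t=np.linspace(0,2*np.pi,60)
for z in (156,144,139,115,110,98):
    P=np.c_[U[0]+7*np.cos(t),U[1]+7*np.sin(t),0*t+z]; q=(proj(w,P)-[x0,y0]+.5)*S-.5
    print(z,q.min(0).round(),q.max(0).round())
E
```

```text
pos [577.5   95.33 294.47] rot [-3.1410e+00 -1.0000e-04  1.5247e+00] F [-0.2  0.  -3. ] open 0.174 t 10.5 qv 0.001
turn [-0.0006 -0.0001 -0.0003] shift [-0.03 -0.   -0.03]
[(np.True_, 1950.4, (279.86, 123.36), (np.float64(49.4), np.float64(50.3)))]
U [580.80019566 169.52058661 156.        ]
156 [ 83. 114.] [645. 688.]
144 [112. 118.] [618. 636.]
139 [122. 119.] [608. 617.]
115 [163. 125.] [571. 543.]
110 [170. 125.] [565. 531.]
98 [185. 127.] [551. 504.]
```

View pics/z10.png

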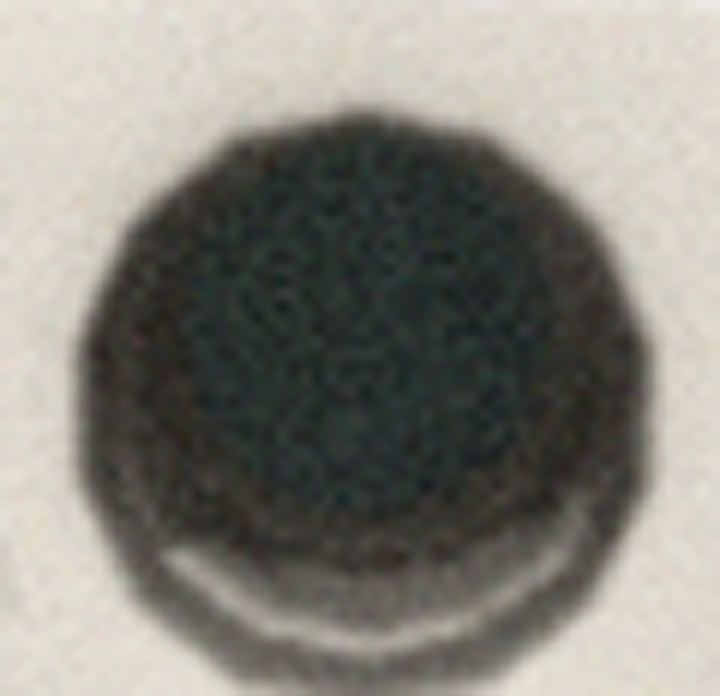

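Top rim edges now coincide (predicted 114–127, seen about 110). The knuckle's lower rim is at about 550 against a predicted 543, so alignment is within about 0.4 mm. I'll do a last stillness check and then hand in.

```bash

python3 -m creep '[[0,0,0,0,0,0,1],[0,0,0,0,0,0,1],[0,0,0,0,0,0,1]]' >/dev/null
python3 - <<'E'
from meas import *
go([577.5,95.3,294.5],1.525)
s=sense()
if abs(s['eef_pos'][1]-95.3)<.5 and abs(s['eef_pos'][2]-294.5)<.5: job.sign_off(); print("signed")
E
```

```text
pos [577.5   95.3  294.49] rot [-3.1411e+00 -1.0000e-04  1.5247e+00] F [-0.1 -0.5 -2.5] open 0.172 t 10.8 qv 0.002
turn [-0.0005 -0.0001 -0.0003] shift [-0.   -0.   -0.01]
the job is handed in; nothing more can be done
signed
```

I picked up the white holder by its rib, slid its thick-walled knuckle into the stand's gap from the open side, and handed in with it held there. The robot clock read 10.8 s, against the 43 s limit.

- **Alignment:** in the last wrist picture the three holes line up to about 0.4 mm, after I corrected a 1.2 mm shortfall.
- **Height:** the knuckle's centre is at about 127 mm. This comes from the arm's readings, because no camera view showed the gap height directly.
- **Level and still:** tilt is under 0.001 rad, and the joints were practically still (at most 0.002 rad/s).
- **Hanging free:** the measured force is about 2.5 N, close to the holder's own weight, so there is no sign of contact with the stand. It stayed near 3 N or less in every reading I took while carrying and inserting.
- **Disagreements:** the top, side and wrist cameras differed by 1–4 mm on absolute positions. I placed the knuckle using differences within one wrist view instead.
- **Left alone:** I did not touch the pin, block, bottle, vial or look-alikes, though I took no final picture to confirm where they stand.

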